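# Lock the sliding drilling jig with its guide pin

### The job

Slide the jig's carriage all the way to the stop at the green mark, so that its brass bush lies right under the one in the blue arm. Then take the long, red-handled guide pin from the wooden stand and thread it straight down through the upper bush and then the lower one, until its tip shows below the lower bush. Finish while still holding the pin there, gripped and still, its steel collar clear above the upper bush (not resting on it), and leave the blue pin, glue bottle, tape roll and screwdriver where they are.

Things in the scene. Friction and masses are not known exactly. Their poses are not given: they have to be found in the camera images.
- jig: Fixed drilling jig. Grey base 150 (x) by 340 (y) by 10 mm, from y = -80 to +260 mm. Origin on the bench under the upper bush; z up along the bush axis, y along the rails, away from the green-mark stop. A blue post at x = -75 to -51 mm carries a 40 mm wide blue arm to the upper bush; highest point 116 mm. End stops, 55 mm high, at y = -66 and +246. Free room under the lower bush: z = 10 to 46 mm.
- upper_bush (a point): Centre of the top mouth of the upper brass bush, 116 mm above the bench, fixed in the jig: a 40 x 40 mm brass block 16 mm thick (z = 100 to 116 mm) with an upright bore of 15 mm, its mouth chamfered 2 mm. Axes as jig.
- lower_bush (a point): Centre of the top mouth of the lower brass bush, in the carriage: a 40 x 40 mm brass block 16 mm thick (z = 46 to 62 mm) with an upright 15 mm bore open below, mouth chamfered 2 mm. Exactly under upper_bush when the carriage is at its stop, 38 mm of open air between them. Axes as jig.
- carriage (a joint): Sliding of the aluminium carriage (90 x 170 mm, top at 62 mm) along the jig's y axis, in m: 0 = against the stop at the green mark, bushes in line; up to 0.12 towards the red mark. It starts 0.06 to 0.11. It drags with about 3 N and stays where it is left; it cannot be lifted off.
- carriage_knob (a point): Centre of the carriage's black upright knob: a cylinder 24 mm in diameter and 38 mm tall, from 72 to 110 mm above the bench, this point at 94 mm; 85 mm along the jig's +y from the lower bush. Axes as jig.
- pin: Loose red-handled guide pin, 80 to 190 g. Origin: centre of the underside of its steel collar (26 mm wide, 6 mm thick); z along the pin, up to the handle. Shaft 12 mm in diameter reaching 98 mm below the collar, last 10 mm tapering to 5 mm. Handle: cylinder 22 mm in diameter, 6 to 56 mm above the origin. Starts upright in either hole of the stand, hanging by its collar.
- pin_tip (a point): Tip of the guide pin, on its axis, 98 mm below the collar's underside.
- pin_handle (a point): Point on the pin's axis to grip, in the handle, 34 mm above the collar's underside.
- stand: Wooden pin stand fixed to the bench: a block 65 (x) by 160 (y) by 100 mm high, origin at the centre of its underside, with two upright 15 mm holes right through at y = -40 and +40 mm in its own frame. One holds the guide pin, the other the short pin.
- short_pin: Bystander: loose pin like the guide pin, but with a blue handle and a shaft of 55 mm, in the other hole of the stand; its top is 156 mm above the bench, 80 mm beside the guide pin. Origin at the underside of its collar.
- glue: Bystander: yellow glue bottle, 56 mm in diameter and 140 mm tall, origin at the centre of its foot.
- tape: Bystander: grey roll of tape lying flat, 90 mm in diameter and 40 mm high, origin at the centre of its underside.
- driver: Bystander: orange-handled screwdriver lying on the bench, 200 mm long and 26 mm high, origin under its middle, blade towards its +x.
There are look-alikes about, which are no part of the job. Leave any turquoise look-alike of the pin alone.

How it is judged:
By the outcome, as a careful person would: the job done as asked, in the order asked, and still so for the second after the job is handed in, while the arm keeps its last pose, push and grip.
It also fails if it takes over 69 s, if anything falls off the work surface, if the arm or the gripper's body presses on something with over 40 N, if the wrist force passes 120 N, or if a joint passes its speed limit or range.

### The arm

A 6-joint arm with a two-finger parallel gripper is mounted at the origin on the work surface. World frame = base frame: x ahead of the robot, y to its left, z up, the work surface at z = 0. Lengths are in m, angles in degrees, forces in N, time in s.
With the tool pointing down it reaches from about 0.4 to 0.825 m from the base axis. Payload 7 kg.
Tool frame: the origin (TCP) lies between the finger pads; the fingertips stand 22 mm ahead of it and the grasp point (between the pads) lies 3 mm ahead of it; z points along the fingers, y is the line along which they close (so a half turn about z gives the same grasp; the last joint's range is limited). The gripper opens to 88 mm and grips with 3 to 60 N. Pads are 19 mm wide; open, the fingers measure 130 mm over their backs; the gripper's body (78 mm by 193 mm) begins 47 mm behind the grasp point.
Start: joints at [88.069, 20.546, 0.682, 0, -70.136, -16.507], TCP at [0.213, 0.64, 0.249] pointing down, gripper open.
Joint ranges: [-176.03, 176.03], [-82.01, 121.73], [-58.28, 71.71], [-173.87, 95.51], [-174.79, -0.11], [-173.66, 173.66]. Speed limits (degrees/s): [136.94, 136.94, 172.46, 180, 180, 180].

### API

Orientations are given as [roll, pitch, yaw] about the fixed x, y, z axes, in that order (R = Rz(yaw) Ry(pitch) Rx(roll)).
In Python, from plant import ctrl gives the robot as it stands.
- The arm moves only by the tool apply_moves, never from a script. Its argument "targets" is a list of rows, each an object with "travel": the shift along the tool's x, y, z in mm, a list of three; "roll": the turn about the tool's z in degrees; "jaw": the finger opening in mm, from 0 to 87.6. In form: [{"travel": [tx, ty, tz], "roll": roll, "jaw": jaw}, ...]. A call has 1 to 10 rows; each row shifts and turns the commanded pose from where the row before left it, along the tool's axes as they then stand; what a row does not reach is not made up. A row lasts 1/10 s, in which the tool goes at most 50 mm and 8.59 degrees, less where a joint would pass 70% of its speed; a pose out of reach is approached as far as the arm can. A call with a gripper value outside its range is refused whole. The fingers move at their own pace and stop on an object; the grip force is fixed at half the most. Time passes only in rows, so rows that do not move let the fingers close. It gives the time, the measured TCP pose, the force, the opening and the grip force at its end, in the units of the state.
- ctrl.get_obs(): the state, without advancing time (a new reading comes with each control period).
- ctrl.snapshot(name): name is "scene" or "top" or "wrist"; returns the picture (384x512x3 uint8, red, green, blue); there is no depth.
- ctrl.calibration(name): a dict with "K" (3x3 intrinsics, pixels), "extrinsics" (4x4, takes a point from camera to world coordinates); the wrist camera has in their place "hand_eye" (4x4, takes a point from camera to tool coordinates, whose origin is the TCP and whose axes are the flange's). Camera axes: x right, y down, z forward; pixel columns grow to the right and rows downward; lengths in m; the calibration is good to about 2 mm. The wrist camera is an equidistant fisheye: a pixel r from the principal point sees the ray r / f radians off the axis. A picture is of the moment at which its call begins: read the wrist's pose just before it. calibration takes no time and is no camera call.
- ctrl.close_job(): hands the job in; it is judged then, once.
The state is a dict: "clock": time; "joint_pos": joint angles; "qvel": joint speeds; "tau": joint torques, N m; "tool_pos": TCP position; "orientation": TCP orientation; "force": force on the tool from outside, world axes, zero at the start; "moment": the same for the moment, N m; "opening": finger opening in m; "gripper_force": force on a finger pad.
Only numpy, scipy, OpenCV 4.12 (cv2) and the standard library are available. Lean on these libraries where they do the work, as an engineer would, in place of code of your own. Each camera call takes 0.05 s, during which the arm holds its last target. There are 200 camera calls.

## Working session

There is one attempt and no reset: what is moved stays moved. The work goes in short steps, Python scripts to look and compute and a tool call to move; the robot and the scene stay as the last step left them, time stands still between calls to the robot, and variables do not carry over. Pictures are saved under pics/ and viewed, at most 10 in all, crops included, and the job is handed in when it is done.

Besides the shell and the picture viewer there is one more tool, called after "Call:" as name([rows], argument=value, ...), one row to a line, values as JSON. apply_moves: Moves the arm, as the interface text tells. Its arguments: {"type":"object","properties":{"targets":{"type":"array","items":{"type":"object","properties":{"travel":{"type":"array","items":{"type":"number"}},"roll":{"type":"number"},"jaw":{"type":"number"}}}}},"required":["targets"]}

```bash
mkdir -p pics; ls
python3 - <<'E'
from plant import ctrl
import cv2,numpy as np
o=ctrl.get_obs();print(o['clock'],o['tool_pos'],o['orientation'],o['opening'])
a=ctrl.snapshot('scene');b=ctrl.snapshot('top')
np.save('pics/s.npy',a);np.save('pics/t.npy',b)
cv2.imwrite('pics/s.png',cv2.resize(a[:,:,::-1],(800,600)));cv2.imwrite('pics/t.png',cv2.resize(b[:,:,::-1],(800,600)))
for n in('scene','top','wrist'):print({k:np.round(v,4).tolist() if not isinstance(v,str) else v for k,v in ctrl.calibration(n).items()})
E
```

```text
pics
0.0 [0.21336671 0.6399044  0.24761551] [ 1.79905078e+02 -8.32275654e-03 -1.84437528e+01] 0.08749049249939815
{'K': [[385.4437, 0.0, 259.1294], [0.0, 385.4437, 193.2423], [0.0, 0.0, 1.0]], 'extrinsics': [[0.7475, 0.4818, -0.4573, 0.9646], [0.6642, -0.5303, 0.5269, -0.4851], [0.0114, -0.6976, -0.7164, 0.6679], [0.0, 0.0, 0.0, 1.0]]}
{'K': [[441.2519, 0.0, 257.1812], [0.0, 441.2519, 191.5654], [0.0, 0.0, 1.0]], 'extrinsics': [[0.0063, -0.9989, 0.0456, 0.5508], [-0.9998, -0.0071, -0.0161, -0.0428], [0.0164, -0.0455, -0.9988, 1.0405], [0.0, 0.0, 0.0, 1.0]]}
{'K': [[297.3186, 0.0, 257.6998], [0.0, 297.3186, 188.839], [0.0, 0.0, 1.0]], 'hand_eye': [[0.0004, -0.9648, -0.2629, 0.0717], [1.0, 0.0004, 0.0001, -0.0007], [0.0, -0.2629, 0.9648, -0.1362], [0.0, 0.0, 0.0, 1.0]]}
```

View pics/s.png

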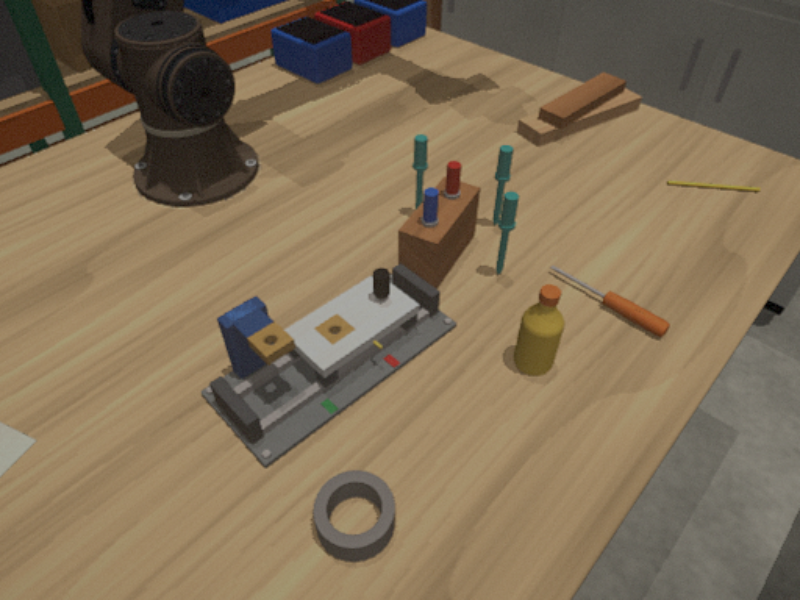

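View pics/t.png

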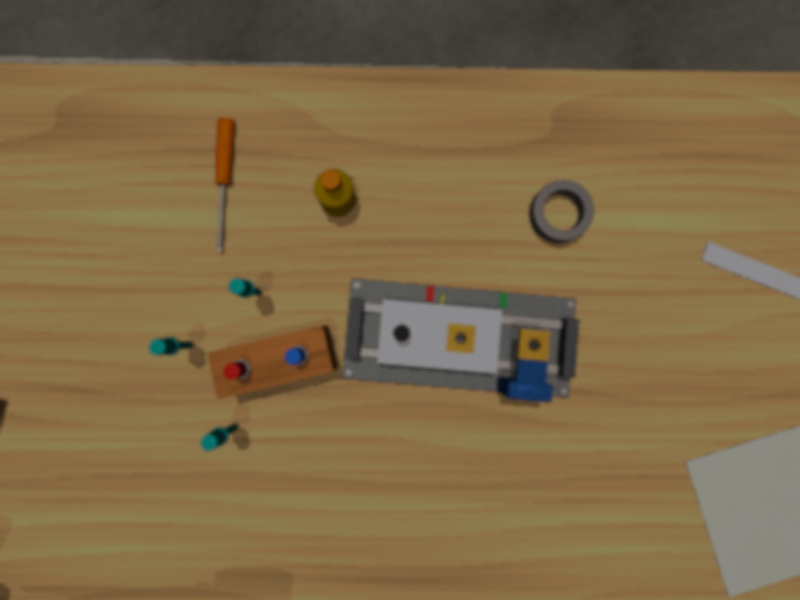

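The pictures show the stand with the red pin at top-view (235,371) and the blue one at (295,356), with three turquoise pins around the red one. The knob is at (401,333), the lower bush at (461,338) and the upper bush at (534,344).

```bash
cat > h.py <<'E'
import cv2,numpy as np
from plant import ctrl
from scipy.spatial.transform import Rotation as Ro
def ray(name,uv,obs=None):
    c=ctrl.calibration(name);K=np.array(c['K']);x=(uv[0]-K[0,2])/K[0,0];y=(uv[1]-K[1,2])/K[1,1]
    if name=='wrist':
        r=np.hypot(x,y)+1e-12;d=np.array([x/r*np.sin(r),y/r*np.sin(r),np.cos(r)])
        T=np.eye(4);T[:3,:3]=Ro.from_euler('xyz',obs['orientation'],degrees=True).as_matrix();T[:3,3]=obs['tool_pos']
        T=T@np.array(c['hand_eye'])
    else: d=np.array([x,y,1.]);T=np.array(c['extrinsics'])
    return T[:3,3],T[:3,:3]@d
def onplane(name,uv,z,obs=None):
    o,d=ray(name,uv,obs);return o+d*(z-o[2])/d[2]
def cross(r1,r2):
    A=np.stack([r1[1],-r2[1]],1);s=np.linalg.lstsq(A,r2[0]-r1[0],rcond=None)[0]
    p=r1[0]+s[0]*r1[1];q=r2[0]+s[1]*r2[1];return (p+q)/2,np.linalg.norm(p-q)
def blobs(img,lo,hi,amin=15):
    m=cv2.inRange(cv2.cvtColor(img,cv2.COLOR_RGB2HSV),np.array(lo),np.array(hi))
    n,_,st,ce=cv2.connectedComponentsWithStats(m)
    return [(st[i].tolist(),ce[i].round(1).tolist()) for i in range(1,n) if st[i][4]>=amin]
E
python3 - <<'E'
from h import *
s=np.load('pics/s.npy');t=np.load('pics/t.npy')
R=dict(red=((0,150,60),(6,255,255)),blue=((108,130,50),(125,255,255)),teal=((80,120,40),(100,255,255)),brass=((15,130,60),(28,255,255)),green=((45,120,30),(78,255,255)),black=((0,0,0),(180,255,32)))
for k,(lo,hi) in R.items():
    for n,i in(('s',s),('t',t)):
        if k in('black',) and n=='s':continue
        print(k,n,[b for b in blobs(i,lo,hi,12) if b[0][4]<3000])
f=.64
for nm,uv,z in(('upper',(534,344.5),.116),('lower',(461,338.5),.062),('knob',(401,333),.11),('red',(231,372),.156),('blue',(291.5,357),.156)):
    print(nm,onplane('top',np.array(uv)*f,z).round(4))
# teal tops: top-image px vs scene px (800x600)
T=[(236,287),(157,347),(208,442)];S=[(510,197),(505,150),(420,139)]
for a in T:
    for b in S:
        p,e=cross(ray('top',np.array(a)*f),ray('scene',np.array(b)*f))
        if e<.012: print('teal',a,b,p.round(3),e.round(4))
E
```

```text
red s [([201, 7, 49, 34, 617], [232.4, 23.1]), ([286, 103, 9, 21, 138], [289.7, 112.9]), ([246, 227, 9, 8, 36], [250.1, 230.4])]
red t [([273, 183, 5, 10, 40], [274.8, 187.3]), ([143, 232, 12, 11, 93], [148.6, 237.1])]
blue s [([118, 0, 64, 15, 492], [145.6, 4.6]), ([227, 0, 46, 29, 570], [256.9, 12.0]), ([174, 18, 51, 32, 769], [196.7, 31.8]), ([272, 121, 8, 5, 34], [275.6, 122.9]), ([144, 199, 10, 5, 21], [148.2, 200.7])]
blue t [([183, 223, 11, 10, 85], [188.1, 227.5]), ([331, 231, 8, 7, 20], [333.4, 232.6]), ([342, 232, 7, 7, 17], [346.2, 234.0]), ([337, 245, 16, 11, 39], [346.4, 252.2])]
teal s [([266, 87, 7, 3, 20], [268.8, 88.0]), ([320, 93, 8, 5, 25], [323.8, 94.8]), ([323, 123, 8, 5, 31], [327.0, 125.1])]
teal t [([147, 179, 17, 10, 112], [154.0, 183.5]), ([96, 217, 11, 10, 85], [101.3, 221.6]), ([107, 217, 9, 9, 30], [111.8, 220.5]), ([129, 274, 18, 14, 122], [136.4, 280.7])]
brass s [([25, 4, 10, 6, 15], [28.5, 6.9]), ([30, 12, 8, 6, 14], [33.4, 14.8]), ([43, 28, 5, 9, 16], [44.6, 32.3]), ([52, 35, 4, 7, 12], [53.1, 37.8]), ([346, 72, 6, 6, 12], [348.8, 74.0]), ([352, 74, 
[... 3103 characters left out ...]
4, 8, 30], [321.5, 191.7])]
black t [([361, 123, 12, 12, 32], [367.5, 127.2]), ([358, 205, 5, 35, 88], [359.4, 222.0]), ([254, 210, 6, 7, 31], [256.9, 213.0]), ([107, 218, 4, 7, 21], [108.5, 221.3]), ([319, 242, 6, 11, 44], [321.3, 246.7]), ([138, 277, 5, 6, 12], [140.5, 279.2])]
upper [ 0.5335 -0.2356  0.116 ]
lower [ 0.5404 -0.1429  0.062 ]
knob [ 0.5478 -0.057   0.11  ]
red [0.497  0.1599 0.156 ]
blue [0.5165 0.0833 0.156 ]
teal (236, 287) (510, 197) [0.606 0.157 0.15 ] 0.0002
teal (236, 287) (505, 150) [0.599 0.137 0.234] 0.0028
teal (157, 347) (510, 197) [0.527 0.295 0.037] 0.0036
teal (157, 347) (505, 150) [0.528 0.256 0.15 ] 0.0004
teal (208, 442) (420, 139) [0.407 0.188 0.151] 0.0007
```

Call:
apply_moves([
  {"travel": [0, 0, 0], "roll": -6.9, "jaw": 60},
  {"travel": [0, 0, 0], "roll": -6.9, "jaw": 60},
  {"travel": [21.6, 37, 0], "roll": 0, "jaw": 60},
  {"travel": [21.6, 37, 0], "roll": 0, "jaw": 60},
  {"travel": [21.6, 37, 0], "roll": 0, "jaw": 60},
  {"travel": [21.6, 37, 0], "roll": 0, "jaw": 60},
  {"travel": [21.6, 37, 0], "roll": 0, "jaw": 60},
  {"travel": [21.6, 37, 0], "roll": 0, "jaw": 60},
  {"travel": [21.6, 37, 0], "roll": 0, "jaw": 60},
  {"travel": [21.6, 37, 0], "roll": 0, "jaw": 60},
])

```text
clock: 1.1
tool_pos: [0.3621, 0.3295, 0.2484]
orientation: [180.0, 0.0, -4.6]
force: [0.7, -1.0, 0.5]
opening: 0.06
gripper_force: 0.0
```

Call:
apply_moves([
  {"travel": [21.6, 37, 0], "roll": 0, "jaw": 60},
  {"travel": [21.6, 37, 0], "roll": 0, "jaw": 60},
  {"travel": [21.6, 37, 0], "roll": 0, "jaw": 60},
  {"travel": [21.6, 37, 0], "roll": 0, "jaw": 60},
  {"travel": [21.6, 37, 0], "roll": 0, "jaw": 60},
  {"travel": [21.6, 37, 0], "roll": 0, "jaw": 60},
  {"travel": [21.6, 37, 0], "roll": 0, "jaw": 60},
  {"travel": [21.6, 37, 0], "roll": 0, "jaw": 60},
  {"travel": [0, 0, 0], "roll": 0, "jaw": 60},
  {"travel": [0, 0, 0], "roll": 0, "jaw": 60},
])

```text
clock: 2.1
tool_pos: [0.51, 0.0212, 0.248]
orientation: [180.0, 0.1, -4.8]
force: [0.4, 0.3, -1.0]
opening: 0.0602
gripper_force: 0.0
```

Run:
```python
from h import *
o=ctrl.get_obs();print(o['clock'],o['tool_pos'],o['orientation'],o['opening'])
a=ctrl.snapshot('wrist');np.save('pics/w1.npy',a);cv2.imwrite('pics/w1.png',cv2.resize(a[:,:,::-1],(800,600)))
import pickle;pickle.dump(o,open('pics/w1.pkl','wb'))
```

```text
2.1 [0.50999586 0.02116492 0.24796198] [ 1.79980089e+02  6.60244988e-02 -4.80533193e+00] 0.060163523787355226
```

View pics/w1.png

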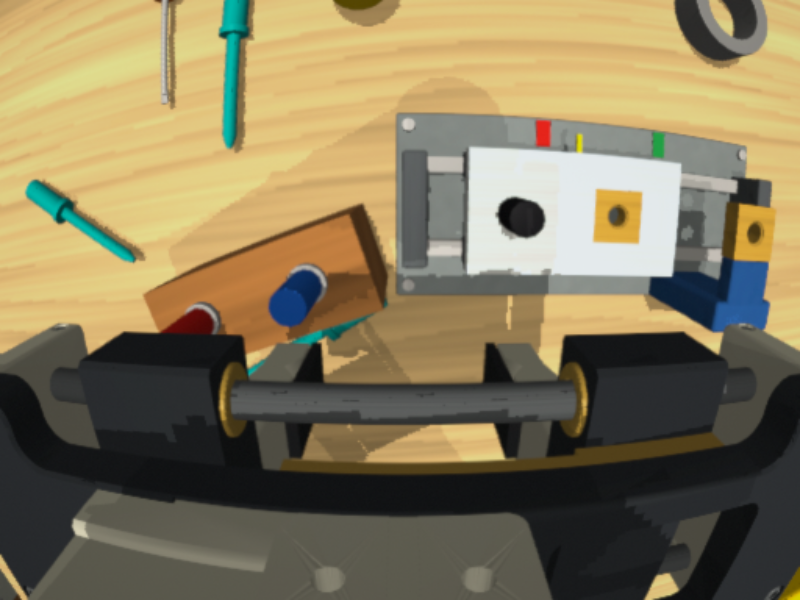

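The wrist picture shows the knob top at (525,219), the lower bore at (618,216), the upper bore at (755,233), and no obstacle near the knob.

Run:
```python
from h import *
import pickle;o=pickle.load(open('pics/w1.pkl','rb'))
for nm,uv,z in(('upper',(755,233),.116),('lower',(618,216),.062),('knob',(525,219),.11),('stop1',(401,114),.01),('stop2',(744,147),.01)):print(nm,onplane('wrist',np.array(uv)*.64,z,o).round(4))
```

```text
upper [ 0.5336 -0.2352  0.116 ]
lower [ 0.5414 -0.1422  0.062 ]
knob [ 0.5483 -0.0558  0.11  ]
stop1 [0.6278 0.013  0.01  ]
stop2 [ 0.6001 -0.3173  0.01  ]
```

Call:
apply_moves([
  {"travel": [22, 37, 0], "roll": 0, "jaw": 60},
  {"travel": [22.4, 37.2, 0], "roll": 0, "jaw": 60},
  {"travel": [0, 0, 35], "roll": 0, "jaw": 60},
  {"travel": [0, 0, 35], "roll": 0, "jaw": 60},
  {"travel": [0, 0, 30], "roll": 0, "jaw": 60},
  {"travel": [0, 0, 30], "roll": 0, "jaw": 60},
  {"travel": [0, 0, 20], "roll": 0, "jaw": 60},
  {"travel": [0, 0, 0], "roll": 0, "jaw": 15},
  {"travel": [0, 0, 0], "roll": 0, "jaw": 15},
  {"travel": [0, 0, 0], "roll": 0, "jaw": 15},
])

```text
clock: 3.15
tool_pos: [0.5493, -0.0544, 0.1001]
orientation: [-180.0, -0.1, -4.6]
force: [0.9, -0.6, 0.3]
opening: 0.0412
gripper_force: 0.0
```

Call:
apply_moves([
  {"travel": [0, 0, 0], "roll": 0, "jaw": 15},
  {"travel": [0, 0, 0], "roll": 0, "jaw": 15},
  {"travel": [0, 0, 0], "roll": 0, "jaw": 15},
])

```text
clock: 3.45
tool_pos: [0.549, -0.0554, 0.0997]
orientation: [-180.0, -0.1, -4.6]
force: [-0.4, -1.2, 6.5]
opening: 0.023
gripper_force: 30.0
```

Call:
apply_moves([
  {"travel": [0, 5, 0], "roll": 0, "jaw": 15},
  {"travel": [0, 10, 0], "roll": 0, "jaw": 15},
  {"travel": [0, 12, 0], "roll": 0, "jaw": 15},
  {"travel": [0, 12, 0], "roll": 0, "jaw": 15},
  {"travel": [0, 12, 0], "roll": 0, "jaw": 15},
  {"travel": [0, 12, 0], "roll": 0, "jaw": 15},
  {"travel": [0, 12, 0], "roll": 0, "jaw": 15},
  {"travel": [0, 8, 0], "roll": 0, "jaw": 15},
  {"travel": [0, 4, 0], "roll": 0, "jaw": 15},
  {"travel": [0, 0, 0], "roll": 0, "jaw": 15},
])

```text
clock: 4.45
tool_pos: [0.5417, -0.1427, 0.0997]
orientation: [180.0, -0.1, -4.7]
force: [-1.8, -4.2, 6.4]
opening: 0.0234
gripper_force: 30.0
```

Call:
apply_moves([
  {"travel": [0, 2, 0], "roll": 0, "jaw": 15},
  {"travel": [0, 2, 0], "roll": 0, "jaw": 15},
  {"travel": [0, 2, 0], "roll": 0, "jaw": 15},
  {"travel": [0, 0, 0], "roll": 0, "jaw": 15},
])

```text
clock: 4.85
tool_pos: [0.5413, -0.148, 0.0997]
orientation: [-180.0, -0.1, -4.6]
force: [-2.2, 0.8, 7.4]
opening: 0.0233
gripper_force: 30.0
```

Call:
apply_moves([
  {"travel": [0, 1.5, 0], "roll": 0, "jaw": 15},
  {"travel": [0, 1.5, 0], "roll": 0, "jaw": 15},
  {"travel": [0, 0, 0], "roll": 0, "jaw": 15},
])

```text
clock: 5.15
tool_pos: [0.5411, -0.1509, 0.0997]
orientation: [-180.0, -0.1, -4.6]
force: [-2.7, 2.4, 7.8]
opening: 0.0234
gripper_force: 30.0
```

Call:
apply_moves([
  {"travel": [0, 1, 0], "roll": 0, "jaw": 15},
  {"travel": [0, 1, 0], "roll": 0, "jaw": 15},
  {"travel": [0, 0, 0], "roll": 0, "jaw": 15},
])

```text
clock: 5.45
tool_pos: [0.541, -0.1514, 0.0997]
orientation: [-179.9, -0.1, -4.6]
force: [-2.4, 12.0, 10.0]
opening: 0.0238
gripper_force: 30.0
```

Call:
apply_moves([
  {"travel": [0, 1, 0], "roll": 0, "jaw": 15},
  {"travel": [0, 0, 0], "roll": 0, "jaw": 15},
  {"travel": [0, 0, 0], "roll": 0, "jaw": 50},
  {"travel": [0, 0, 0], "roll": 0, "jaw": 50},
  {"travel": [0, 0, 0], "roll": 0, "jaw": 50},
  {"travel": [0, 0, -20], "roll": 0, "jaw": 50},
  {"travel": [0, 0, -35], "roll": 0, "jaw": 50},
  {"travel": [0, 0, -40], "roll": 0, "jaw": 50},
  {"travel": [0, 0, -40], "roll": 0, "jaw": 50},
  {"travel": [0, 0, -30], "roll": 0, "jaw": 50},
])

```text
clock: 6.45
tool_pos: [0.5406, -0.1544, 0.2662]
orientation: [180.0, -0.1, -4.7]
force: [0.9, -0.9, 0.3]
opening: 0.05
gripper_force: 0.0
```

Call:
apply_moves([
  {"travel": [-16, -38, 0], "roll": 0, "jaw": 50},
  {"travel": [-16, -38, 0], "roll": 0, "jaw": 50},
  {"travel": [-16, -38, 0], "roll": 0, "jaw": 50},
  {"travel": [-16, -38, 0], "roll": 0, "jaw": 50},
  {"travel": [-16, -38, 0], "roll": 0, "jaw": 50},
  {"travel": [-16, -38, 0], "roll": 0, "jaw": 50},
  {"travel": [-16, -38, 0], "roll": 0, "jaw": 50},
  {"travel": [-16, -38, 0], "roll": 0, "jaw": 50},
  {"travel": [0, 0, 0], "roll": 0, "jaw": 50},
  {"travel": [0, 0, 0], "roll": 0, "jaw": 50},
])

```text
clock: 7.45
tool_pos: [0.437, 0.16, 0.2635]
orientation: [180.0, 0.0, -4.5]
force: [-0.4, -0.9, 0.4]
opening: 0.0501
gripper_force: 0.0
```

Run:
```python
from h import *
o=ctrl.get_obs();print(o['clock'],o['tool_pos'],o['orientation'],o['opening'])
a=ctrl.snapshot('wrist');t=ctrl.snapshot('top')
p=np.hstack([a,t])[:,:,::-1];cv2.imwrite('pics/w2.png',cv2.resize(p,(800,300)))
cv2.imwrite('pics/w2w.png',a[:,:,::-1]);cv2.imwrite('pics/t2.png',t[:,:,::-1])
for b in blobs(a,(0,150,50),(6,255,255),60):print(b,onplane('wrist',b[1],.156,o).round(4))
q=np.array(cv2.resize(a[120:320,150:400],(750,600),interpolation=cv2.INTER_CUBIC));cv2.imwrite('pics/w2c.png',q[:,:,::-1])
```

```text
7.45 [0.43701968 0.15996506 0.26345263] [ 1.79982176e+02  9.79011265e-03 -4.51660337e+00] 0.050062702307256124
([425, 33, 7, 15, 93], [428.1, 39.5]) [ 0.5704 -0.0053  0.156 ]
([240, 110, 26, 26, 508], [252.5, 122.4]) [0.4986 0.1598 0.156 ]
```

View pics/w2c.png

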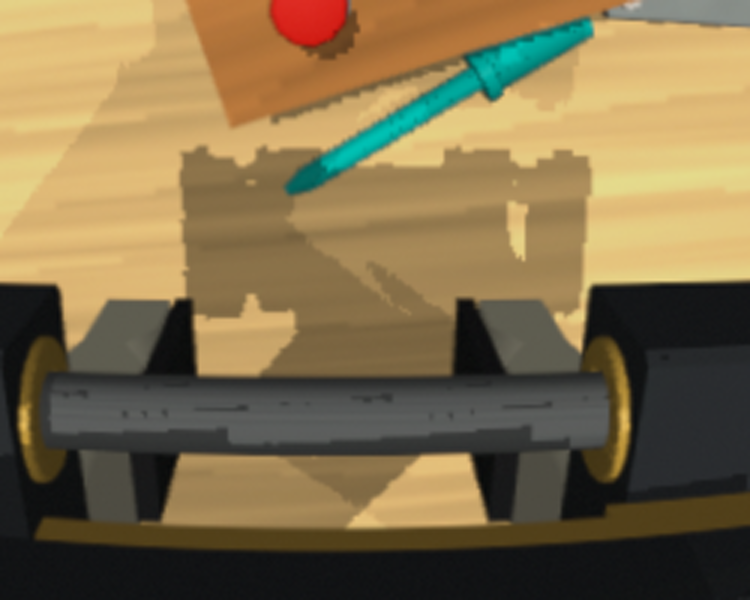

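View pics/t2.png

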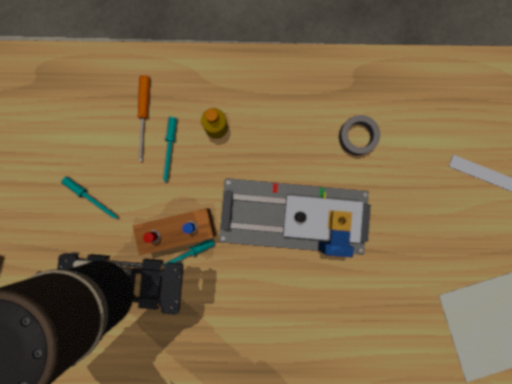

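The red handle's top is cleanly seen at crop (310,10), and the carriage lies under the arm. The turquoise pins fell over by themselves and lie on the bench, clear of my path.

Call:
apply_moves([
  {"travel": [30.5, -2.4, 0], "roll": 0, "jaw": 50},
  {"travel": [30.5, -2.4, 0], "roll": 0, "jaw": 50},
  {"travel": [0, 0, 30], "roll": 0, "jaw": 50},
  {"travel": [0, 0, 30], "roll": 0, "jaw": 50},
  {"travel": [0, 0, 30], "roll": 0, "jaw": 50},
  {"travel": [0, 0, 25], "roll": 0, "jaw": 50},
  {"travel": [0, 0, 11], "roll": 0, "jaw": 50},
  {"travel": [0, 0, 0], "roll": 0, "jaw": 50},
  {"travel": [0, 0, 0], "roll": 0, "jaw": 12},
  {"travel": [0, 0, 0], "roll": 0, "jaw": 12},
])

```text
clock: 8.55
tool_pos: [0.4995, 0.1596, 0.139]
orientation: [-179.9, -0.1, -4.6]
force: [0.0, -0.5, 0.7]
opening: 0.0393
gripper_force: 0.0
```

Call:
apply_moves([
  {"travel": [0, 0, 0], "roll": 0, "jaw": 12},
  {"travel": [0, 0, 0], "roll": 0, "jaw": 12},
  {"travel": [0, 0, 0], "roll": 0, "jaw": 12},
  {"travel": [0, 0, 0], "roll": 0, "jaw": 12},
])

```text
clock: 8.95
tool_pos: [0.4988, 0.1595, 0.1383]
orientation: [-180.0, -0.1, -4.6]
force: [-2.1, -0.7, 6.2]
opening: 0.0212
gripper_force: 30.0
```

Call:
apply_moves([
  {"travel": [0, 0, -10], "roll": 0, "jaw": 12},
  {"travel": [0, 0, -20], "roll": 0, "jaw": 12},
  {"travel": [0, 0, -25], "roll": 0, "jaw": 12},
  {"travel": [0, 0, -25], "roll": 0, "jaw": 12},
  {"travel": [0, 0, -25], "roll": 0, "jaw": 12},
  {"travel": [0, 0, -25], "roll": 0, "jaw": 12},
  {"travel": [0, 0, -25], "roll": 0, "jaw": 12},
  {"travel": [0, 0, -20], "roll": 0, "jaw": 12},
  {"travel": [0, 0, -10], "roll": 0, "jaw": 12},
  {"travel": [0, 0, 0], "roll": 0, "jaw": 12},
])

```text
clock: 9.95
tool_pos: [0.4988, 0.1595, 0.3238]
orientation: [-179.9, -0.1, -4.6]
force: [-0.0, -0.4, -1.7]
opening: 0.0213
gripper_force: 30.0
```

Call:
apply_moves([
  {"travel": [4, 15, 0], "roll": 0, "jaw": 12},
  {"travel": [5, 30, 0], "roll": 0, "jaw": 12},
  {"travel": [5, 30, 0], "roll": 0, "jaw": 12},
  {"travel": [5, 30, 0], "roll": 0, "jaw": 12},
  {"travel": [5, 30, 0], "roll": 0, "jaw": 12},
  {"travel": [5, 30, 0], "roll": 0, "jaw": 12},
  {"travel": [5, 30, 0], "roll": 0, "jaw": 12},
  {"travel": [5, 30, 0], "roll": 0, "jaw": 12},
  {"travel": [5, 30, 0], "roll": 0, "jaw": 12},
  {"travel": [5, 30, 0], "roll": 0, "jaw": 12},
])

```text
clock: 10.95
tool_pos: [0.5233, -0.1305, 0.321]
orientation: [180.0, 0.1, -4.7]
force: [0.7, 0.3, -1.8]
opening: 0.0215
gripper_force: 30.0
```

Call:
apply_moves([
  {"travel": [5, 30, 0], "roll": 0, "jaw": 12},
  {"travel": [5, 30, 0], "roll": 0, "jaw": 12},
  {"travel": [5, 30, 0], "roll": 0, "jaw": 12},
  {"travel": [2.6, 16, 0], "roll": 0, "jaw": 12},
  {"travel": [0, 0, 0], "roll": 0, "jaw": 12},
  {"travel": [0, 0, 20], "roll": 0, "jaw": 12},
  {"travel": [0, 0, 20], "roll": 0, "jaw": 12},
  {"travel": [0, 0, 10], "roll": 0, "jaw": 12},
  {"travel": [0, 0, 0], "roll": 0, "jaw": 12},
  {"travel": [0, 0, 0], "roll": 0, "jaw": 12},
])

```text
clock: 11.95
tool_pos: [0.5335, -0.2356, 0.2731]
orientation: [180.0, -0.0, -4.6]
force: [0.1, -0.4, -1.3]
opening: 0.0216
gripper_force: 30.0
```

Run:
```python
from h import *
o=ctrl.get_obs();print(o['clock'],o['tool_pos'],o['orientation'],o['opening'],o['force'])
a=ctrl.snapshot('wrist');s=ctrl.snapshot('scene')
np.save('pics/w3.npy',a);np.save('pics/s3.npy',s)
# scene 512 px -> where: project tip and bush
c=ctrl.calibration('scene');K=np.array(c['K']);T=np.linalg.inv(c['extrinsics'])
for p in([.5338,-.2357,.135],[.5338,-.2357,.116]):
    q=T[:3,:3]@p+T[:3,3];q=K@q;print(q[:2]/q[2])
w=cv2.resize(a[100:300,160:360],(400,400),interpolation=cv2.INTER_CUBIC);v=cv2.resize(s[140:240,120:220],(400,400),interpolation=cv2.INTER_CUBIC)
cv2.imwrite('pics/c3.png',np.hstack([w,v])[:,:,::-1])
```

```text
11.95 [ 0.53352758 -0.2356369   0.27307427] [ 1.79977866e+02 -1.11662007e-02 -4.60186464e+00] 0.021581574646139527 [ 0.14043495 -0.40629092 -1.32226285]
[170.97194959 210.54034493]
[172.51496956 217.27305124]
```

View pics/c3.png

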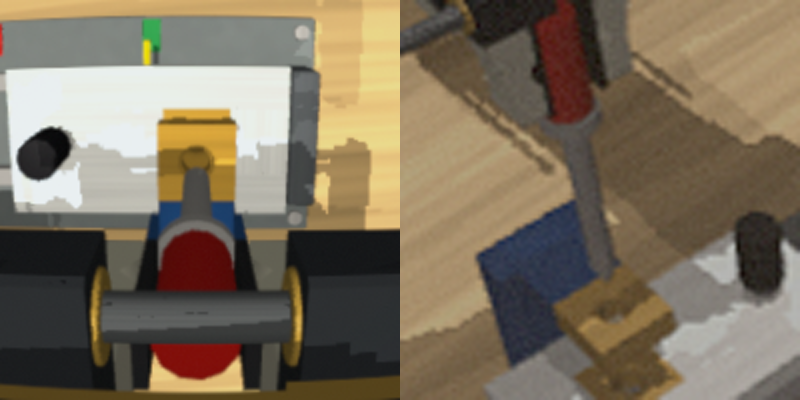

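Run:
```python
from h import *
o=ctrl.get_obs();a=np.load('pics/w3.npy');s=np.load('pics/s3.npy')
for uv in((258.5,179),(258.5,181)):print(onplane('wrist',uv,.116,o).round(4))
# brass top face corners in wrist: back-edge rows/cols
for uv in((160+158/2,100+122/2),(160+236/2,100+122/2),(160+158/2,100+201/2),(160+236/2,100+201/2)):print('c',onplane('wrist',uv,.116,o).round(4))
w=cv2.resize(a[140:220,220:300],(400,400),interpolation=cv2.INTER_CUBIC);v=cv2.resize(s[180:240,140:200],(400,400),interpolation=cv2.INTER_CUBIC)
cv2.imwrite('pics/c4.png',np.hstack([w,v])[:,:,::-1])
```

```text
[ 0.5362 -0.2364  0.116 ]
[ 0.5341 -0.2362  0.116 ]
c [ 0.5562 -0.2184  0.116 ]
c [ 0.5531 -0.2574  0.116 ]
c [ 0.515  -0.2144  0.116 ]
c [ 0.5117 -0.2547  0.116 ]
```

View pics/c4.png

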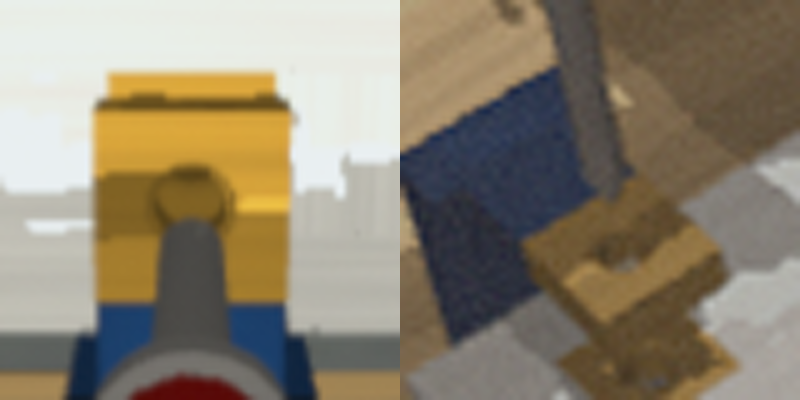

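Call:
apply_moves([
  {"travel": [0.5, 0.4, 0], "roll": 0, "jaw": 12},
  {"travel": [0, 0, 6], "roll": 0, "jaw": 12},
  {"travel": [0, 0, 6], "roll": 0, "jaw": 12},
  {"travel": [0, 0, 5], "roll": 0, "jaw": 12},
  {"travel": [0, 0, 4], "roll": 0, "jaw": 12},
  {"travel": [0, 0, 4], "roll": 0, "jaw": 12},
  {"travel": [0, 0, 4], "roll": 0, "jaw": 12},
  {"travel": [0, 0, 0], "roll": 0, "jaw": 12},
])

```text
clock: 12.85
tool_pos: [0.5335, -0.2361, 0.2428]
orientation: [-180.0, 0.1, -4.6]
force: [0.3, -0.3, -1.6]
opening: 0.0218
gripper_force: 30.0
```

Call:
apply_moves([
  {"travel": [0, 0, 4], "roll": 0, "jaw": 12},
  {"travel": [0, 0, 4], "roll": 0, "jaw": 12},
  {"travel": [0, 0, 4], "roll": 0, "jaw": 12},
  {"travel": [0, 0, 4], "roll": 0, "jaw": 12},
  {"travel": [0, 0, 0], "roll": 0, "jaw": 12},
])

```text
clock: 13.35
tool_pos: [0.5334, -0.2362, 0.2268]
orientation: [-180.0, 0.1, -4.6]
force: [0.4, 0.6, -1.0]
opening: 0.0214
gripper_force: 30.0
```

Call:
apply_moves([
  {"travel": [0, 0, 6], "roll": 0, "jaw": 12},
  {"travel": [0, 0, 6], "roll": 0, "jaw": 12},
  {"travel": [0, 0, 6], "roll": 0, "jaw": 12},
  {"travel": [0, 0, 4], "roll": 0, "jaw": 12},
  {"travel": [0, 0, 4], "roll": 0, "jaw": 12},
  {"travel": [0, 0, 4], "roll": 0, "jaw": 12},
  {"travel": [0, 0, 0], "roll": 0, "jaw": 12},
])

```text
clock: 14.05
tool_pos: [0.5335, -0.2362, 0.1969]
orientation: [-180.0, 0.1, -4.6]
force: [-0.4, 0.1, -2.5]
opening: 0.0218
gripper_force: 30.0
```

Call:
apply_moves([
  {"travel": [0, 0, 4], "roll": 0, "jaw": 12},
  {"travel": [0, 0, 4], "roll": 0, "jaw": 12},
  {"travel": [0, 0, 4], "roll": 0, "jaw": 12},
  {"travel": [0, 0, 4], "roll": 0, "jaw": 12},
  {"travel": [0, 0, 0], "roll": 0, "jaw": 12},
])

```text
clock: 14.55
tool_pos: [0.5334, -0.2361, 0.1808]
orientation: [-180.0, 0.1, -4.6]
force: [0.8, -0.4, -1.2]
opening: 0.0216
gripper_force: 30.0
```

Call:
apply_moves([
  {"travel": [0, 0, 4], "roll": 0, "jaw": 12},
  {"travel": [0, 0, 4], "roll": 0, "jaw": 12},
  {"travel": [0, 0, 4], "roll": 0, "jaw": 12},
  {"travel": [0, 0, 4], "roll": 0, "jaw": 12},
  {"travel": [0, 0, 0], "roll": 0, "jaw": 12},
  {"travel": [0, 0, 0], "roll": 0, "jaw": 12},
  {"travel": [0, 0, 0], "roll": 0, "jaw": 12},
])

```text
clock: 15.25
tool_pos: [0.5339, -0.2363, 0.1657]
orientation: [180.0, -0.0, -4.6]
force: [-0.3, -0.1, -2.3]
opening: 0.0216
gripper_force: 30.0
```

Run:
```python
from h import *
o=ctrl.get_obs();print(o['clock'],o['tool_pos'],o['force'],o['gripper_force'])
s=ctrl.snapshot('scene');a=ctrl.snapshot('wrist')
w=cv2.resize(a[100:300,160:360],(400,400),interpolation=cv2.INTER_CUBIC);v=cv2.resize(s[170:270,120:220],(400,400),interpolation=cv2.INTER_CUBIC)
cv2.imwrite('pics/c5.png',np.hstack([w,v])[:,:,::-1])
```

```text
15.25 [ 0.53390735 -0.23627262  0.16574289] [-0.29662249 -0.05395851 -2.31439062] 29.999092519283295
```

View pics/c5.png

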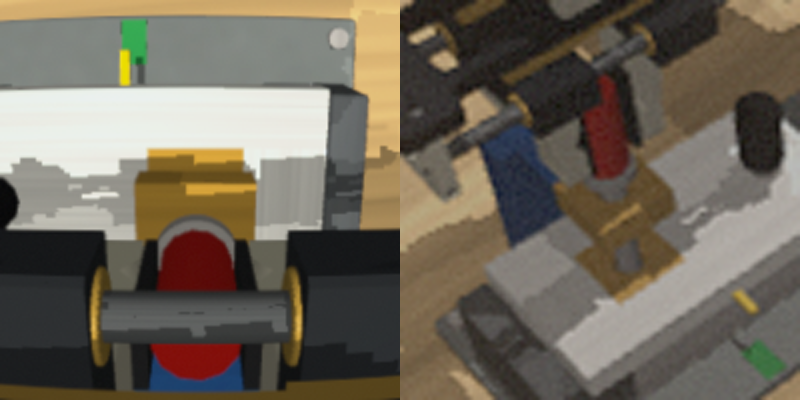

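The pin is through both bushes: the shaft shows in the lower bore at crop (630,255). The collar is about 11 mm above the upper bush, and the tip is at about z = 29 mm.

```bash
python3 -c "
from plant import ctrl
print(ctrl.close_job())"
```

```text
the job is handed in; nothing more can be done
None
```

I handed the job in with the carriage against the green-mark stop and the red pin gripped and still through both bushes: collar about 11 mm above the upper bush, tip about 17 mm below the lower one, both worked out from the gripper height; no verdict came back.

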